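# Line up the antiseptic bottles by height

### The arm

A 6-joint arm with a two-finger parallel gripper is mounted at the origin on the work surface. World frame = base frame: x ahead of the robot, y to its left, z up, the work surface at z = 0. Lengths are in m, angles in rad, forces in N, time in s.
With the tool pointing down it reaches from about 0.3 to 0.775 m from the base axis. Payload 14.6 kg.
Tool frame: the origin (TCP) lies at the very end of the fingers, on their centre line; the grasp point (between the pads) lies 19 mm behind it; x points along the fingers, y is the direction in which the jaws open and shut, and the axes are right-handed (so a half turn about x gives the same grasp; the last joint's range is limited). The gripper opens to 94 mm and grips with 3 to 60 N. Pads are 16 mm wide; open, the fingers measure 119 mm over their backs; the gripper's body (75 mm by 177 mm) begins 78 mm behind the grasp point.
Start: joints at [-1.306, 0.3, 1.521, -0, 1.321, -0.067], TCP at [0.179, -0.52, 0.205] pointing down, gripper open.
Joint ranges: [-3.03, 3.03], [-0.79, 2.21], [0.23, 2.52], [-1.04, 4.18], [0, 3.07], [-2.55, 2.55]. Speed limits (rad/s): [2.22, 2.22, 2.57, 3.14, 3.14, 3.14].

### API

Orientations are given as [roll, pitch, yaw] about the fixed x, y, z axes, in that order (R = Rz(yaw) Ry(pitch) Rx(roll)).
In Python, from station import ctrl, viewer, hand_in gives the robot as it stands. The module is installed in compiled form; this text tells all that it offers.
- The arm moves only by the tool play_rows, never from a script. Its argument "deltas" is a list that holds one entry, the list of rows, each a list of 7 numbers: the shift along the tool's x, y, z in mm, then the turn, a rotation vector about the tool's x, y, z in rad, then the finger opening in mm, from 0 to 94. In form: [[[dx, dy, dz, ax, ay, az, gripper], ...]]. A call has 1 to 10 rows; each row shifts and turns the commanded pose from where the row before left it, along the tool's axes as they then stand; what a row does not reach is not made up. A row lasts 1/10 s, in which the tool goes at most 50 mm and 8.59 degrees, less where a joint would pass 70% of its speed; a pose out of reach is approached as far as the arm can. A call with a gripper value outside its range is refused whole. The fingers move at their own pace and stop on an object; "grip_force" is the grip in N (left out, the last holds). Time passes only in rows, so rows that do not move let the fingers close. It gives the time, the measured TCP pose, the force and the opening at its end, in the units of the state.
- ctrl.get_obs(): the state, without advancing time (a new reading comes with each control period).
- viewer.camera(name): name is "scene" or "top" or "wrist"; returns a dict with "img" (420x560x3 uint8, red, green, blue), "fx", "fy", "cx", "cy" (pixels), "rvec" (rotation vector, rad) and "tvec" (3), from world to camera coordinates, as OpenCV has them. Camera axes: x right, y down, z forward; pixel columns grow to the right and rows downward; lengths in m; the calibration is good to about 2 mm. A picture is of the moment at which its call begins. There is no depth.
- hand_in(): hands the job in, once; it reports no verdict.
The state is a dict: "time_s": time; "qpos": joint angles; "joint_vel": joint speeds; "tau": joint torques, N m; "ee_pos": TCP position; "eef_rot": TCP orientation; "force": force on the tool from outside, world axes, zero at the start; "moment": the same for the moment, N m; "grip_width": finger opening in m.
Only numpy, scipy, OpenCV 4.12 (cv2) and the standard library are available. Lean on these libraries where they do the work, as an engineer would, in place of code of your own. Each camera call takes 0.05 s, during which the arm holds its last target.

### The job

Tidy the blood-donation desk: stand the four brown antiseptic bottles on the four black discs of the grey board, one upright in the middle of each disc, lined up by height with the tallest next to the white pump bottle and the shortest at the other end, next to the yellow sharps bin. Do not tip any of the bottles over on the way.

Things in the scene. Friction and masses are not known exactly. Their poses are not given: they have to be found in the camera images.
- bottle_70_center (a point): The shortest of four brown antiseptic bottles with white screw cap and paper label, standing upright, loose. 70 mm high; its straight round body is 36 mm across from the bottom to 46 mm up, above it a narrower neck and a cap 24 mm across. This point is at its centre, half-way up (35 mm above its underside); z points up along the bottle.
- bottle_90_center (a point): The second shortest of four brown antiseptic bottles with white screw cap and paper label, standing upright, loose. 90 mm high; its straight round body is 42 mm across from the bottom to 66 mm up, above it a narrower neck and a cap 29 mm across. This point is at its centre, half-way up (45 mm above its underside); z points up along the bottle.
- bottle_110_center (a point): The second tallest of four brown antiseptic bottles with white screw cap and paper label, standing upright, loose. 110 mm high; its straight round body is 48 mm across from the bottom to 86 mm up, above it a narrower neck and a cap 33 mm across. This point is at its centre, half-way up (55 mm above its underside); z points up along the bottle.
- bottle_130_center (a point): The tallest of four brown antiseptic bottles with white screw cap and paper label, standing upright, loose. 130 mm high; its straight round body is 54 mm across from the bottom to 106 mm up, above it a narrower neck and a cap 37 mm across. This point is at its centre, half-way up (65 mm above its underside); z points up along the bottle.
- disc_a: One of four identical round black rubber discs in a straight row, 85 mm apart, on a flat grey board (345 x 85 mm, 10 mm thick, fixed). The disc is 66 mm across and 2 mm thick, so its top is 12 mm above the table. The origin is the centre of its underside. The letters do not tell the order along the row. All is fixed.
- disc_b: One of four identical round black rubber discs in a straight row, 85 mm apart, on a flat grey board (345 x 85 mm, 10 mm thick, fixed). The disc is 66 mm across and 2 mm thick, so its top is 12 mm above the table. The origin is the centre of its underside. The letters do not tell the order along the row. All is fixed.
- disc_c: One of four identical round black rubber discs in a straight row, 85 mm apart, on a flat grey board (345 x 85 mm, 10 mm thick, fixed). The disc is 66 mm across and 2 mm thick, so its top is 12 mm above the table. The origin is the centre of its underside. The letters do not tell the order along the row. All is fixed.
- disc_d: One of four identical round black rubber discs in a straight row, 85 mm apart, on a flat grey board (345 x 85 mm, 10 mm thick, fixed). The disc is 66 mm across and 2 mm thick, so its top is 12 mm above the table. The origin is the centre of its underside. The letters do not tell the order along the row. All is fixed.
- pump: White hand-gel pump bottle with blue pump head and blue band, 58 mm across, 120 mm high, fixed, on the table in line with the discs, 125 mm from the centre of the nearest disc, past one end of the row (either end). Origin at the centre of its underside. A yellow sharps bin with a red lid (72 mm across, 94 mm high, fixed) stands likewise past the other end.

How it is judged:
At the end, for the whole second after the job is handed in: Each bottle stands upright (within 0.1 rad), released and at rest on its own disc, its centre within 14 mm of the disc's centre sideways and within 6 mm of its standing height; counted from the pump bottle the order is 130, 110, 90, 70 mm (((horizontal distance between bottle_70_center and disc_a below 0.014 m and horizontal distance between disc_a and pump between 0.3375 and 0.4225 m) or (horizontal distance between bottle_70_center and disc_b below 0.014 m and horizontal distance between disc_b and pump between 0.3375 and 0.4225 m) or (horizontal distance between bottle_70_center and disc_c below 0.014 m and horizontal distance between disc_c and pump between 0.3375 and 0.4225 m) or (horizontal distance between bottle_70_center and disc_d below 0.014 m and horizontal distance between disc_d and pump between 0.3375 and 0.4225 m)) and height (world z) of bottle_70_center between 0.041 and 0.053 m and angle between each of bottle_70_center, bottle_90_center, bottle_110_center, bottle_130_center's own z axis and vertical below 0.1 rad and linear speed of each of bottle_70, bottle_90, bottle_110, bottle_130 below 0.02 m/s and ((horizontal distance between bottle_90_center and disc_a below 0.014 m and horizontal distance between disc_a and pump between 0.2525 and 0.3375 m) or (horizontal distance between bottle_90_center and disc_b below 0.014 m and horizontal distance between disc_b and pump between 0.2525 and 0.3375 m) or (horizontal distance between bottle_90_center and disc_c below 0.014 m and horizontal distance between disc_c and pump between 0.2525 and 0.3375 m) or (horizontal distance between bottle_90_center and disc_d below 0.014 m and horizontal distance between disc_d and pump between 0.2525 and 0.3375 m)) and height (world z) of bottle_90_center between 0.051 and 0.063 m and ((horizontal distance between bottle_110_center and disc_a below 0.014 m and horizontal distance between disc_a and pump between 0.1675 and 0.2525 m) or (horizontal distance between bottle_110_center and disc_b below 0.014 m and horizontal distance between disc_b and pump between 0.1675 and 0.2525 m) or (horizontal distance between bottle_110_center and disc_c below 0.014 m and horizontal distance between disc_c and pump between 0.1675 and 0.2525 m) or (horizontal distance between bottle_110_center and disc_d below 0.014 m and horizontal distance between disc_d and pump between 0.1675 and 0.2525 m)) and height (world z) of bottle_110_center between 0.061 and 0.073 m and ((horizontal distance between bottle_130_center and disc_a below 0.014 m and horizontal distance between disc_a and pump between 0.0825 and 0.1675 m) or (horizontal distance between bottle_130_center and disc_b below 0.014 m and horizontal distance between disc_b and pump between 0.0825 and 0.1675 m) or (horizontal distance between bottle_130_center and disc_c below 0.014 m and horizontal distance between disc_c and pump between 0.0825 and 0.1675 m) or (horizontal distance between bottle_130_center and disc_d below 0.014 m and horizontal distance between disc_d and pump between 0.0825 and 0.1675 m)) and height (world z) of bottle_130_center between 0.071 and 0.083 m); the robot touches nothing.
It fails at once if a bottle is tipped over (leans more than 0.7 rad) (angle between any of bottle_70_center, bottle_90_center, bottle_110_center, bottle_130_center's own z axis and vertical above 0.7 rad).
It also fails if it takes over 120 s, if anything falls off the work surface, if the arm or the gripper's body presses on something with over 40 N, if the wrist force passes 120 N, or if a joint passes its speed limit or range.

## Working session

There is one attempt and no reset: what is moved stays moved. The work goes in short steps, Python scripts to look and compute and a tool call to move; the robot and the scene stay as the last step left them, time stands still between calls to the robot, and variables do not carry over. Pictures are saved under pics/ and viewed, and the job is handed in when it is done.

Besides the shell and the picture viewer there is one more tool, called after ">>>" as name(argument=value, ...) on one line, values as JSON. play_rows: Moves the arm, as the interface text tells. Its arguments: {"type":"object","properties":{"deltas":{"type":"array","items":{"type":"array","items":{"type":"array","items":{"type":"number"}}}},"grip_force":{"type":"number"}},"required":["deltas"]}

```bash
mkdir -p pics; python3 - <<'E'
from station import ctrl, viewer
import cv2
o=ctrl.get_obs(); print({k:o[k] for k in('time_s','qpos','ee_pos','eef_rot','grip_width','force')})
for n in('top','scene'):
    c=viewer.camera(n); print(n,c['fx'],c['fy'],c['cx'],c['cy'],c['rvec'],c['tvec'])
    cv2.imwrite(f'pics/{n}0.png',cv2.resize(c['img'][:,:,::-1],(800,600),interpolation=cv2.INTER_CUBIC))
E
```

```text
{'time_s': 0.0, 'qpos': array([-1.30554268e+00,  3.00484699e-01,  1.52160018e+00, -4.35943413e-05,
        1.32068871e+00, -6.66226541e-02]), 'ee_pos': array([ 0.17910353, -0.51973642,  0.20487079]), 'eef_rot': array([-1.60167851,  1.56961464,  1.87180125]), 'grip_width': 0.0936685770217659, 'force': array([-0.1691079 ,  0.12945283, -0.99069527])}
top 489.91512302394597 489.91512302394597 279.7349351756928 203.815174486408 [ 2.15111302 -2.10317182  0.19076814] [0.00313408 0.56592802 1.08163309]
scene 450.8188004470209 450.8188004470209 277.35660017398 202.06452810059116 [ 1.96753442  1.62055095 -0.58059544] [-0.11172058 -0.38418749  1.36472859]
```

View pics/top0.png

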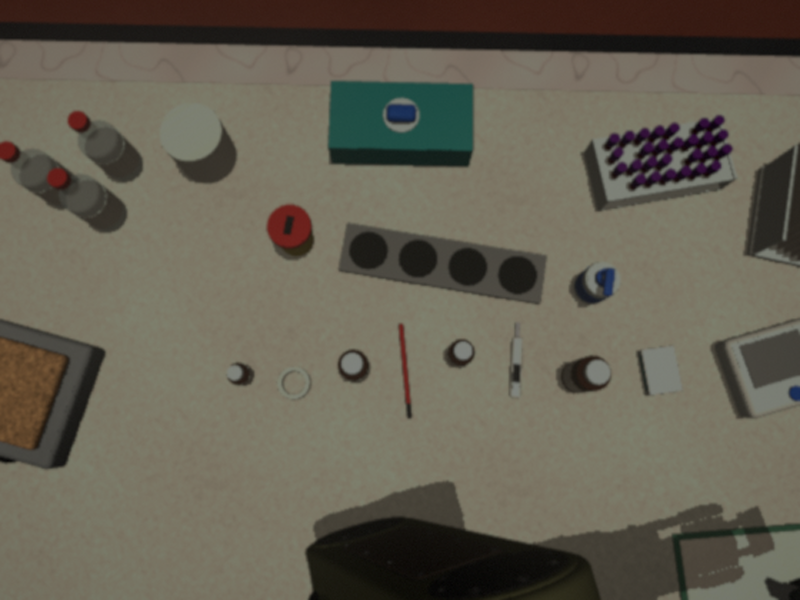

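View pics/scene0.png

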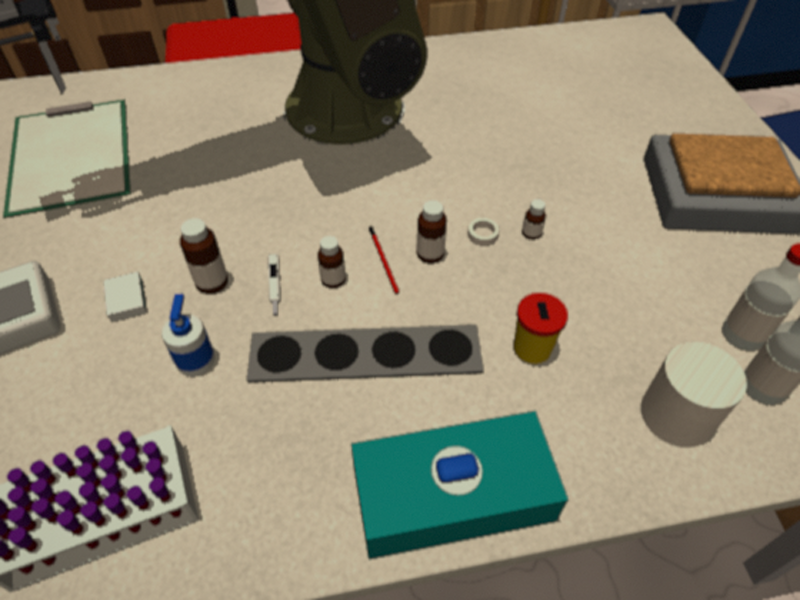

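The top view shows the discs at (369,250), (418,258), (468,266), (518,275). The caps are 70 at (237,373), 110 at (352,364), 90 at (461,351) and 130 at (595,373). The pump is on the right, at low y, and the bin is on the left. I'll enlarge crops to refine these.

```bash
cat > h.py <<'E'
import numpy as np, cv2
from station import ctrl, viewer
def ray(c,u,v,z):
    R=cv2.Rodrigues(np.array(c['rvec'],float))[0]; t=np.array(c['tvec'],float)
    d=R.T@np.array([(u-c['cx'])/c['fx'],(v-c['cy'])/c['fy'],1.]); C=-R.T@t
    return C+d*(z-C[2])/d[2]
def proj(c,P):
    K=np.array([[c['fx'],0,c['cx']],[0,c['fy'],c['cy']],[0,0,1.]])
    return cv2.projectPoints(np.array(P,float).reshape(-1,3),np.array(c['rvec'],float),np.array(c['tvec'],float),K,None)[0].reshape(-1,2)
def crop(c,u0,v0,w,h,s,name):
    cv2.imwrite(name,cv2.resize(c['img'][v0:v0+h,u0:u0+w,::-1],None,fx=s,fy=s,interpolation=cv2.INTER_CUBIC))
E
python3 - <<'E'
from h import *
c=viewer.camera('top')
print(-cv2.Rodrigues(c['rvec'])[0].T@c['tvec'])
crop(c,150,140,280,140,2.857,'pics/topc.png')
g=c['img'].astype(int)
for n,u,v,z in(('70',237,373,.07),('110',352,364,.11),('90',461,351,.09),('130',596,373,.13)):
    u,v=u*.7,v*.7
    m=np.zeros(g.shape[:2],bool); 
    yy,xx=np.mgrid[:420,:560]; near=np.hypot(xx-u,yy-v)<16
    m=(near&(g.min(2)>115)&((g.max(2)-g.min(2))<22))
    nn,lab,st,ce=cv2.connectedComponentsWithStats(m.astype(np.uint8))
    for i in range(1,nn):
        if st[i,4]>20: print(n,ce[i],st[i],ray(c,*(ce[i]),z)[:2])
for n,u,v in(('d1',369,250),('d2',418,258),('d3',468,266),('d4',518,275)):
    u,v=u*.7,v*.7
    near=np.hypot(xx-u,yy-v)<17
    m=near&(g.max(2)<45)
    print(n,xx[m].mean(),yy[m].mean(),m.sum(),ray(c,xx[m].mean(),yy[m].mean(),.012)[:2])
E
```

```text
[0.3636594  0.01302944 1.16524528]
70 [163.25       260.42857143] [159 257   9   8  56] [0.42840906 0.27203877]
110 [245.93495935 254.06504065] [240 248  13  13 123] [0.44363587 0.08588987]
90 [323.88505747 245.        ] [319 240  11  11  87] [ 0.46887175 -0.08326283]
130 [418.55421687 260.02409639] [412 253  14  15 166] [ 0.43779241 -0.27910703]
d1 257.5403846153846 174.93269230769232 520 [0.64250917 0.07122973]
d2 292.27134724857683 180.59013282732448 527 [ 0.63039796 -0.012983  ]
d3 327.0094696969697 186.28030303030303 528 [ 0.61825493 -0.09687666]
d4 361.86219739292363 192.15642458100558 537 [ 0.60571051 -0.18070553]
```

View pics/topc.png

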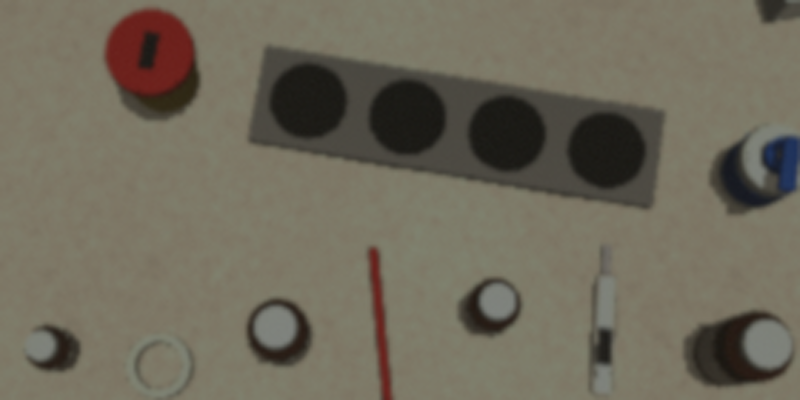

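```bash
cat >> h.py <<'E'
from scipy.spatial.transform import Rotation as Ro
def st():
    o=ctrl.get_obs(); R=Ro.from_euler('xyz',o['eef_rot']).as_matrix(); return o,R
B={'70':(.4284,.2720),'110':(.4436,.0859),'90':(.4689,-.0833),'130':(.4378,-.2791)}
D={'70':(.6425,.0712),'90':(.6304,-.0130),'110':(.6183,-.0969),'130':(.6057,-.1807)}
def go(x,y,z,yaw=None):
    "total tool-frame shift (mm) and turn to target TCP; yaw= heading of tool y"
    o,R=st(); d=R.T@(np.array([x,y,z])-o['ee_pos'])*1000
    print('t',round(o['time_s'],2),'pos',o['ee_pos'].round(4),'shift mm',d.round(1),'q',np.round(o['qpos'],2), 'width',round(o['grip_width']*1000,1))
    print('R',R.round(3).tolist())
    if yaw is not None:
        h=np.arctan2(R[1,1],R[0,1]); t=-(yaw-h); t=(t+np.pi/2)%np.pi-np.pi/2
        print('turn about tool x',t.round(3),'heading',h.round(3))
        tx=np.array([0,0,-1.]);ty=np.array([np.cos(yaw),np.sin(yaw),0]); 
        for s in(1,-1):
            Rt=np.c_[tx,s*ty,np.cross(tx,s*ty)]; print('rotvec tool',Ro.from_matrix(R.T@Rt).as_rotvec().round(4),'shift after turn',(Rt.T@(np.array([x,y,z])-o['ee_pos'])*1000).round(1))
E
python3 - <<'E'
from h import *
yaw=np.arctan2(-.1445,.9895); 
go(*B['130'],.20,yaw)
c=viewer.camera('scene')
for k in B: print(k,proj(c,[(*B[k],int(k)/1000)])/.7, proj(c,[(*D[k],.012)])/.7)
crop(c,100,130,300,130,2.66,'pics/sc.png')
E
```

```text
t 0.15 pos [ 0.1791 -0.5198  0.205 ] shift mm [   5.2 -143.3 -323. ] q [-1.31  0.3   1.52  0.    1.32 -0.07] width 93.8
R [[-0.0, 0.326, -0.945], [0.001, -0.945, -0.326], [-1.0, -0.001, -0.0]]
turn about tool x -1.094 heading -1.239
rotvec tool [-1.094e+00 -5.000e-04  7.000e-04] shift after turn [   5.   221.2 -275.6]
rotvec tool [2.0476e+00 8.0000e-04 6.0000e-04] shift after turn [   5.  -221.2  275.6]
70 [[538.2144439  202.42883895]] [[450.60091701 345.23215436]]
110 [[432.86960244 205.71571591]] [[336.89273943 349.92966511]]
90 [[329.05220837 240.87601567]] [[393.80886819 347.59025636]]
130 [[193.28333364 225.62832998]] [[279.69613766 351.99539342]]
```

View pics/sc.png

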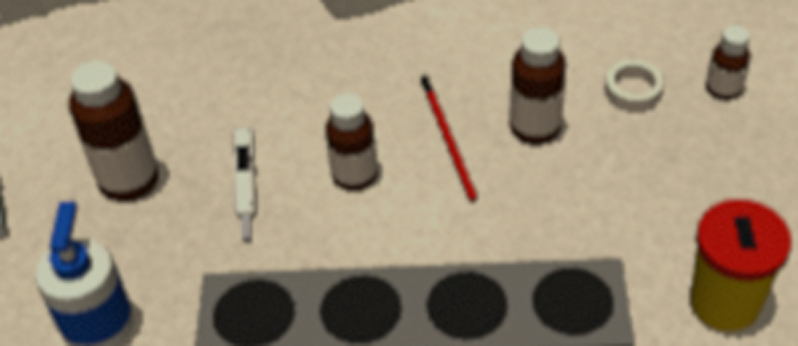

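>>> play_rows(deltas=[[[0,0,0,-0.05,0,0,94],[0,0,0,-0.11,0,0,94],[0,0,0,-0.13,0,0,94],[0,0,0,-0.13,0,0,94],[0,0,0,-0.13,0,0,94],[0,0,0,-0.13,0,0,94],[0,0,0,-0.13,0,0,94],[0,0,0,-0.13,0,0,94],[0,0,0,-0.104,0,0,94],[0,0,0,-0.05,0,0,94]]], grip_force=30)

```text
time_s: 1.2
ee_pos: [0.1791, -0.5199, 0.2053]
eef_rot: [-2.792, 1.57, 1.78]
force: [-0.3, 0.4, 0.7]
grip_width: 0.094
```

>>> play_rows(deltas=[[[0,10,-14,0,0,0,94],[0,20,-26,0,0,0,94],[0,28,-34,0,0,0,94],[0,28,-34,0,0,0,94],[0,28,-34,0,0,0,94],[0,28,-34,0,0,0,94],[0,28,-34,0,0,0,94],[0,25,-34,0,0,0,94],[0,16,-20,0,0,0,94],[0,10,-12,0,0,0,94]]])

```text
time_s: 2.2
ee_pos: [0.439, -0.2765, 0.2054]
eef_rot: [-2.985, 1.571, 1.583]
force: [0.2, -0.9, -0.2]
grip_width: 0.0939
```

```bash
python3 - <<'E'
from h import *
go(*B['130'],.064,-.145)
c=viewer.camera('wrist');cv2.imwrite('pics/w1.png',c['img'][:,:,::-1])
E
```

```text
t 2.2 pos [ 0.439  -0.2765  0.2054] shift mm [141.4  -0.8   2.8] q [-0.63  0.23  1.61  0.    1.3  -0.49] width 93.9
R [[-0.0, 0.99, -0.144], [0.0, -0.144, -0.99], [-1.0, -0.0, -0.0]]
turn about tool x 0.001 heading -0.144
rotvec tool [ 0.0008 -0.0002  0.    ] shift after turn [141.4  -0.8   2.7]
rotvec tool [-3.1408e+00 -1.0000e-04 -3.0000e-04] shift after turn [141.4   0.8  -2.7]
```

View pics/w1.png

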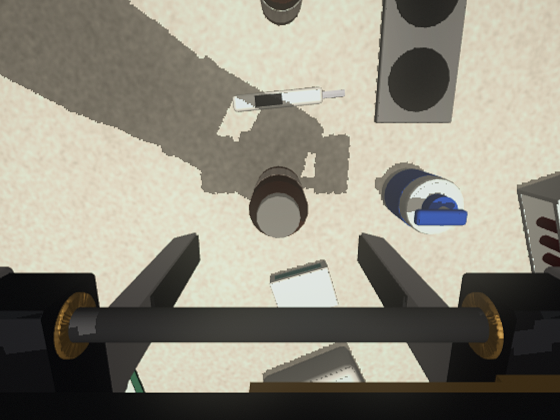

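The wrist view shows the 130 cap at (278,214), centred between the fingers at about (197,240) and (360,240). I'll descend and grip.

>>> play_rows(deltas=[[[8,0,1,0,0,0,94],[16,0,1,0,0,0,94],[20,-0.8,0.7,0,0,0,94],[20,0,0,0,0,0,94],[20,0,0,0,0,0,94],[20,0,0,0,0,0,94],[18,0,0,0,0,0,94],[12,0,0,0,0,0,94],[7,0,0,0,0,0,94],[0,0,0,0,0,0,94]]])

```text
time_s: 3.25
ee_pos: [0.436, -0.2816, 0.0638]
eef_rot: [-2.032, 1.57, 2.534]
force: [-0.6, 0.3, -0.8]
grip_width: 0.0943
```

>>> play_rows(deltas=[[[0,0,0,0,0,0,60],[0,0,0,0,0,0,56],[0,0,0,0,0,0,52],[0,0,0,0,0,0,40],[0,0,0,0,0,0,40],[0,0,0,0,0,0,40],[0,0,0,0,0,0,40],[0,0,0,0,0,0,40]]])

```text
time_s: 4.05
ee_pos: [0.4367, -0.2814, 0.0646]
eef_rot: [1.172, 1.57, -0.544]
force: [0.4, 0.4, 1.6]
grip_width: 0.0536
```

>>> play_rows(deltas=[[[-4,0,0,0,0,0,40],[-8,0,0,0,0,0,40],[-14,0,0,0,0,0,40],[-20,0,0,0,0,0,40],[-25,0,0,0,0,0,40],[-25,0,0,0,0,0,40],[-20,0,0,0,0,0,40],[-10,0,0,0,0,0,40],[-4,0,0,0,0,0,40],[0,0,0,0,0,0,40]]])

```text
time_s: 5.05
ee_pos: [0.4364, -0.2813, 0.1942]
eef_rot: [-1.948, 1.571, 2.62]
force: [-0.0, 0.5, -2.6]
grip_width: 0.0534
```

```bash
python3 - <<'E'
from h import *
go(*D['130'],.196,-.145)
c=viewer.camera('scene');crop(c,60,60,240,180,3.3,'pics/s2.png')
E
```

```text
t 5.05 pos [ 0.4364 -0.2813  0.1942] shift mm [  -1.8  153.  -124. ] q [-0.64  0.24  1.62 -0.    1.28 -0.5 ] width 53.4
R [[-0.0, 0.99, -0.145], [0.0, -0.145, -0.99], [-1.0, -0.0, -0.0]]
turn about tool x -0.0 heading -0.145
rotvec tool [-0.     -0.0001  0.0003] shift after turn [  -1.8  153.  -124. ]
rotvec tool [3.1416e+00 4.0000e-04 2.0000e-04] shift after turn [  -1.8 -153.   124. ]
```

View pics/s2.png

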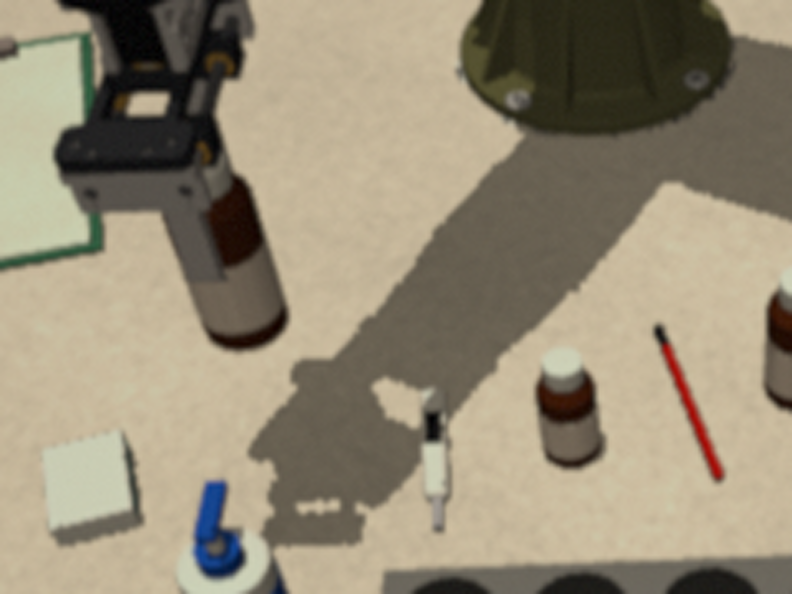

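Bottle 130 is held upright at about (240,260), with its base clear of the table. I'll carry it to the disc next to the pump.

>>> play_rows(deltas=[[[0,5,-4,0,0,0,40],[0,11,-9,0,0,0,40],[0,18,-14,0,0,0,40],[0,22,-18,0,0,0,40],[0,23,-19,0,0,0,40],[0,23,-19,0,0,0,40],[0,22,-18,0,0,0,40],[0,15,-12,0,0,0,40],[0,9,-7,0,0,0,40],[0,5,-3,0,0,0,40]]])

```text
time_s: 6.1
ee_pos: [0.6065, -0.1807, 0.1937]
eef_rot: [-1.829, 1.57, 2.74]
force: [0.2, 0.1, -2.9]
grip_width: 0.0543
```

>>> play_rows(deltas=[[[5,0,0,0,0,0,40],[10,0,0,0,0,0,40],[18,0,0,0,0,0,40],[20,0,0,0,0,0,40],[20,0,0,0,0,0,40],[15,0,0,0,0,0,40],[9,0,0,0,0,0,40],[5,0,0,0,0,0,40],[0,0,0,0,0,0,40]]])

```text
time_s: 7.0
ee_pos: [0.6056, -0.1819, 0.0922]
eef_rot: [-1.808, 1.57, 2.759]
force: [-0.5, -1.1, -1.5]
grip_width: 0.0536
```

```bash
python3 - <<'E'
from h import *
go(*D['130'],.077,-.145)
c=viewer.camera('scene');crop(c,60,130,240,180,3.3,'pics/s3.png')
print(proj(c,[(*D['130'],.012)]), proj(c,[(.6057,-.1807,.142)]))
c=viewer.camera('wrist');cv2.imwrite('pics/w3.png',c['img'][:,:,::-1])
E
```

```text
t 7.0 pos [ 0.6056 -0.1819  0.0922] shift mm [15.2 -0.  -1.2] q [-0.35  0.59  1.38  0.    1.17 -0.2 ] width 53.6
R [[-0.0, 0.989, -0.145], [0.0, -0.145, -0.989], [-1.0, -0.0, -0.0]]
turn about tool x -0.0 heading -0.145
rotvec tool [-0.0002 -0.0001  0.0003] shift after turn [15.2 -0.  -1.2]
rotvec tool [3.1414e+00 5.0000e-04 1.0000e-04] shift after turn [15.2  0.   1.2]
[[195.78729636 246.39677539]] [[186.23775983 208.06670866]]
```

View pics/s3.png

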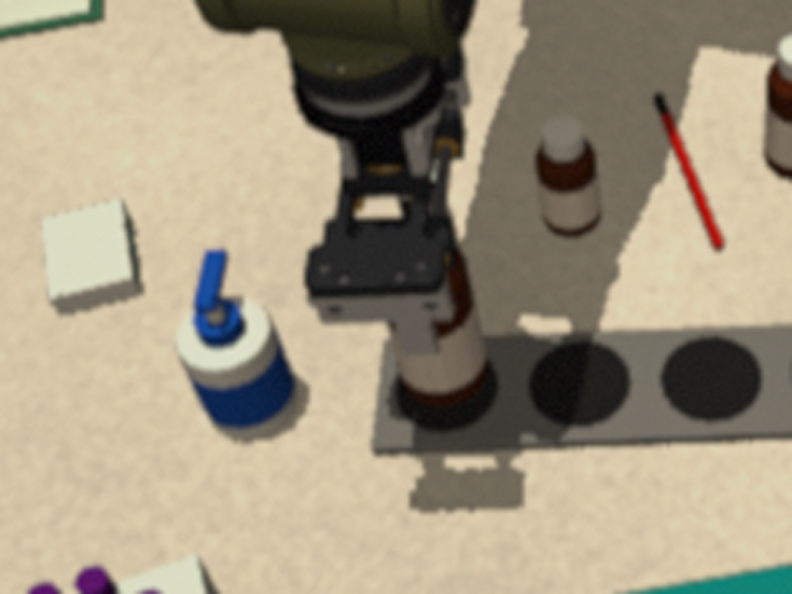

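View pics/w3.png

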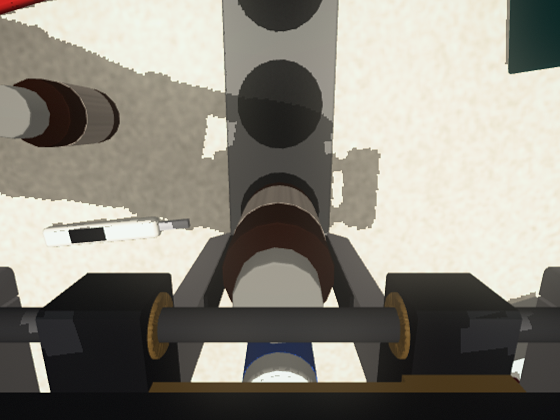

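Bottle 130 hovers over the end disc: in the scene crop its base is at about (440,385) and the disc centre at (445,385). I'll lower it and release.

>>> play_rows(deltas=[[[4,0,0,0,0,0,40],[4,0,0,0,0,0,40],[3,0,0,0,0,0,40],[2,0,0,0,0,0,40],[1.5,0,0,0,0,0,40],[0,0,0,0,0,0,40],[0,0,0,0,0,0,40]]])

```text
time_s: 7.8
ee_pos: [0.6058, -0.1818, 0.078]
eef_rot: [1.374, 1.571, -0.342]
force: [0.5, 0.6, -1.9]
grip_width: 0.0537
```

```bash
python3 - <<'E'
from h import *
go(*D['130'],.077,-.145);print(st()[0]['force'])
E
```

```text
t 7.8 pos [ 0.6058 -0.1818  0.078 ] shift mm [ 1.  -0.2 -1.1] q [-0.35  0.6   1.39  0.    1.15 -0.2 ] width 53.7
R [[0.0, 0.99, -0.144], [-0.0, -0.144, -0.99], [-1.0, 0.0, 0.0]]
turn about tool x -0.0 heading -0.145
rotvec tool [-0.      0.     -0.0001] shift after turn [ 1.  -0.2 -1.1]
rotvec tool [ 3.1416e+00 -2.0000e-04 -0.0000e+00] shift after turn [1.  0.2 1.1]
[ 0.51749803  0.56252362 -1.8911638 ]
```

>>> play_rows(deltas=[[[1,0,0,0,0,0,40],[0.7,0,0,0,0,0,40],[0,0,0,0,0,0,40],[0,0,0,0,0,0,56],[0,0,0,0,0,0,60],[0,0,0,0,0,0,66],[0,0,0,0,0,0,75],[0,0,0,0,0,0,94],[0,0,0,0,0,0,94],[0,0,0,0,0,0,94]]])

```text
time_s: 8.8
ee_pos: [0.6057, -0.1818, 0.0762]
eef_rot: [-2.214, 1.571, 2.353]
force: [-0.4, 0.3, -0.3]
grip_width: 0.093
```

>>> play_rows(deltas=[[[-5,0,0,0,0,0,94],[-10,0,0,0,0,0,94],[-18,0,0,0,0,0,94],[-20,0,0,0,0,0,94],[-20,0,0,0,0,0,94],[-18,0,0,0,0,0,94],[-12,0,0,0,0,0,94],[-5,0,0,0,0,0,94]]])

```text
time_s: 9.6
ee_pos: [0.6061, -0.1819, 0.186]
eef_rot: [1.361, 1.569, -0.355]
force: [0.2, 0.7, -0.2]
grip_width: 0.0937
```

```bash
python3 - <<'E'
from h import *
go(*B['110'],.184,-.145)
c=viewer.camera('scene');crop(c,60,130,240,180,3.3,'pics/s4.png')
E
```

```text
t 9.6 pos [ 0.6061 -0.1819  0.186 ] shift mm [   1.5 -199.4 -241.5] q [-0.35  0.5   1.29 -0.    1.35 -0.2 ] width 93.7
R [[0.002, 0.99, -0.144], [-0.001, -0.144, -0.99], [-1.0, 0.002, 0.0]]
turn about tool x 0.0 heading -0.145
rotvec tool [ 0.0001  0.0004 -0.0021] shift after turn [   2.  -199.4 -241.5]
rotvec tool [-3.1415e+00  3.2000e-03  7.0000e-04] shift after turn [  2.  199.4 241.5]
```

View pics/s4.png

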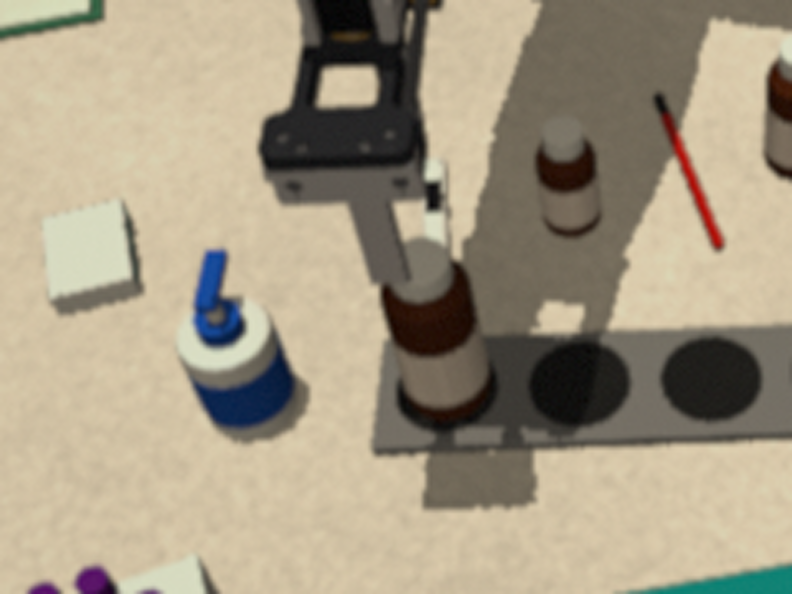

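Bottle 130 stands upright on the end disc, base at about (445,385) in the crop. Next is 110.

>>> play_rows(deltas=[[[0,-8,-10,0,0,0,94],[0,-18,-22,0,0,0,94],[0,-25,-30,0,0,0,94],[0,-28,-34,0,0,0,94],[0,-29,-35,0,0,0,94],[0,-29,-35,0,0,0,94],[0,-26,-32,0,0,0,94],[0,-20,-24,0,0,0,94],[0,-11,-13,0,0,0,94],[0,-5.4,-6.5,0,0,0,94]]])

```text
time_s: 10.65
ee_pos: [0.4424, 0.0871, 0.1839]
eef_rot: [-1.436, 1.57, 3.133]
force: [-0.3, -1.4, -1.3]
grip_width: 0.0936
```

>>> play_rows(deltas=[[[0,0,0,0,0,0,94]]])

```text
time_s: 10.75
ee_pos: [0.443, 0.0864, 0.184]
eef_rot: [-1.291, 1.57, -3.006]
force: [0.1, -0.5, -0.4]
grip_width: 0.0941
```

```bash
python3 - <<'E'
from h import *
go(*B['110'],.046,-.145)
c=viewer.camera('wrist');cv2.imwrite('pics/w5.png',c['img'][:,:,::-1])
E
```

```text
t 10.75 pos [0.443  0.0864 0.184 ] shift mm [138.    0.7   0.4] q [ 0.11  0.1   1.81 -0.    1.23  0.26] width 94.1
R [[-0.0, 0.99, -0.143], [-0.0, -0.143, -0.99], [-1.0, -0.0, 0.0]]
turn about tool x 0.001 heading -0.144
rotvec tool [0.001  0.0001 0.0004] shift after turn [138.    0.7   0.4]
rotvec tool [-3.1406e+00 -7.0000e-04  2.0000e-04] shift after turn [138.   -0.7  -0.4]
```

View pics/w5.png

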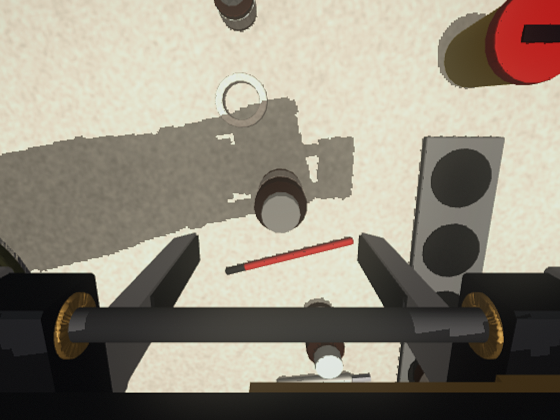

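The 110 cap is at (281,212), between the fingers. I'll descend, grip and lift.

>>> play_rows(deltas=[[[8,0,0,0,0,0,94],[15,0.5,0.4,0,0,0,94],[20,0,0,0,0,0,94],[20,0,0,0,0,0,94],[20,0,0,0,0,0,94],[20,0,0,0,0,0,94],[17,0,0,0,0,0,94],[11,0,0,0,0,0,94],[7,0,0,0,0,0,94],[0,0,0,0,0,0,80]]])

```text
time_s: 11.8
ee_pos: [0.4435, 0.0852, 0.0455]
eef_rot: [-1.314, 1.57, -3.03]
force: [0.4, -0.5, 0.6]
grip_width: 0.089
```

>>> play_rows(deltas=[[[0,0,0,0,0,0,54],[0,0,0,0,0,0,50],[0,0,0,0,0,0,46],[0,0,0,0,0,0,36],[0,0,0,0,0,0,36],[0,0,0,0,0,0,36],[0,0,0,0,0,0,36],[0,0,0,0,0,0,36]]])

```text
time_s: 12.6
ee_pos: [0.4439, 0.0856, 0.0464]
eef_rot: [1.923, 1.57, 0.207]
force: [0.4, 0.9, 2.7]
grip_width: 0.0473
```

>>> play_rows(deltas=[[[-4,0,0,0,0,0,36],[-8,0,0,0,0,0,36],[-14,0,0,0,0,0,36],[-20,0,0,0,0,0,36],[-25,0,0,0,0,0,36],[-25,0,0,0,0,0,36],[-20,0,0,0,0,0,36],[-10,0,0,0,0,0,36],[-4,0,0,0,0,0,36],[0,0,0,0,0,0,36]]])

```text
time_s: 13.6
ee_pos: [0.4436, 0.0855, 0.1761]
eef_rot: [-1.171, 1.571, -2.887]
force: [0.3, -0.1, -1.8]
grip_width: 0.0477
```

```bash
python3 - <<'E'
from h import *
go(*D['110'],.176,-.145)
c=viewer.camera('scene');crop(c,170,60,240,180,3.3,'pics/s5.png')
E
```

```text
t 13.6 pos [0.4436 0.0855 0.1761] shift mm [1.000e-01 1.992e+02 1.553e+02] q [ 0.11  0.11  1.82 -0.    1.21  0.25] width 47.7
R [[-0.0, 0.99, -0.144], [-0.0, -0.144, -0.99], [-1.0, -0.0, 0.0]]
turn about tool x 0.0 heading -0.145
rotvec tool [0.     0.     0.0001] shift after turn [1.000e-01 1.992e+02 1.553e+02]
rotvec tool [-3.1416e+00 -2.0000e-04  1.0000e-04] shift after turn [ 1.000e-01 -1.992e+02 -1.553e+02]
```

View pics/s5.png

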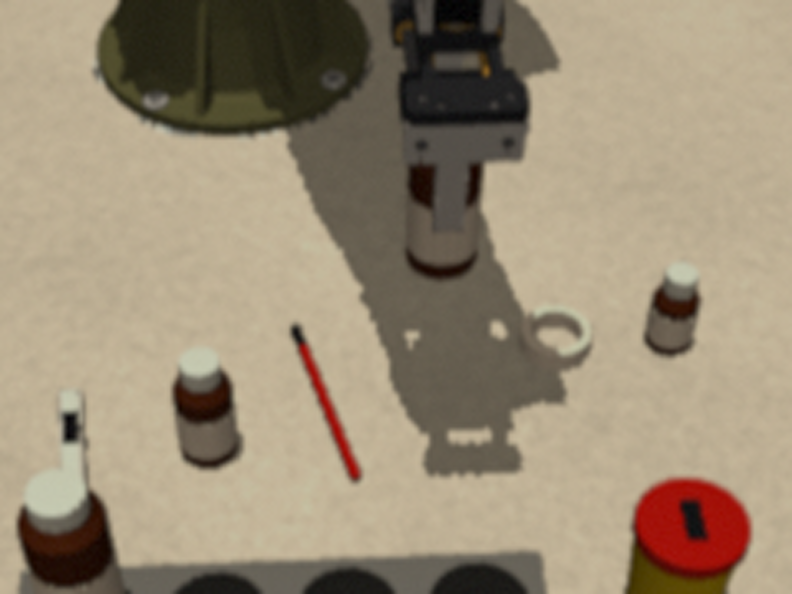

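Bottle 110 is held upright at about (445,220). I'll carry it to its disc.

>>> play_rows(deltas=[[[0,7,5,0,0,0,36],[0,14,11,0,0,0,36],[0,22,17,0,0,0,36],[0,28,22,0,0,0,36],[0,30,23,0,0,0,36],[0,30,23,0,0,0,36],[0,28,22,0,0,0,36],[0,21,17,0,0,0,36],[0,13,10,0,0,0,36],[0,6,5,0,0,0,36]]])

```text
time_s: 14.65
ee_pos: [0.6187, -0.0982, 0.1746]
eef_rot: [-1.588, 1.569, 2.978]
force: [0.1, 0.6, -1.7]
grip_width: 0.0479
```

>>> play_rows(deltas=[[[5,0,0,0,0,0,36],[10,0,0,0,0,0,36],[18,0,0,0,0,0,36],[20,0,0,0,0,0,36],[20,0,0,0,0,0,36],[15,0,0,0,0,0,36],[9,0,0,0,0,0,36],[5,0,0,0,0,0,36],[0,0,0,0,0,0,36]]])

```text
time_s: 15.55
ee_pos: [0.6182, -0.0965, 0.074]
eef_rot: [-1.635, 1.571, 2.933]
force: [0.2, 0.5, -1.9]
grip_width: 0.0476
```

```bash
python3 - <<'E'
from h import *
go(*D['110'],.058,-.145)
c=viewer.camera('scene');crop(c,100,130,240,180,3.3,'pics/s6.png')
E
```

```text
t 15.55 pos [ 0.6182 -0.0965  0.074 ] shift mm [16.   0.2  0.4] q [-0.21  0.59  1.42 -0.    1.13 -0.07] width 47.6
R [[-0.0, 0.99, -0.144], [0.0, -0.144, -0.99], [-1.0, -0.0, -0.0]]
turn about tool x 0.0 heading -0.145
rotvec tool [ 0.0002 -0.      0.0003] shift after turn [16.   0.2  0.4]
rotvec tool [-3.1414e+00 -4.0000e-04 -0.0000e+00] shift after turn [16.  -0.2 -0.4]
```

View pics/s6.png

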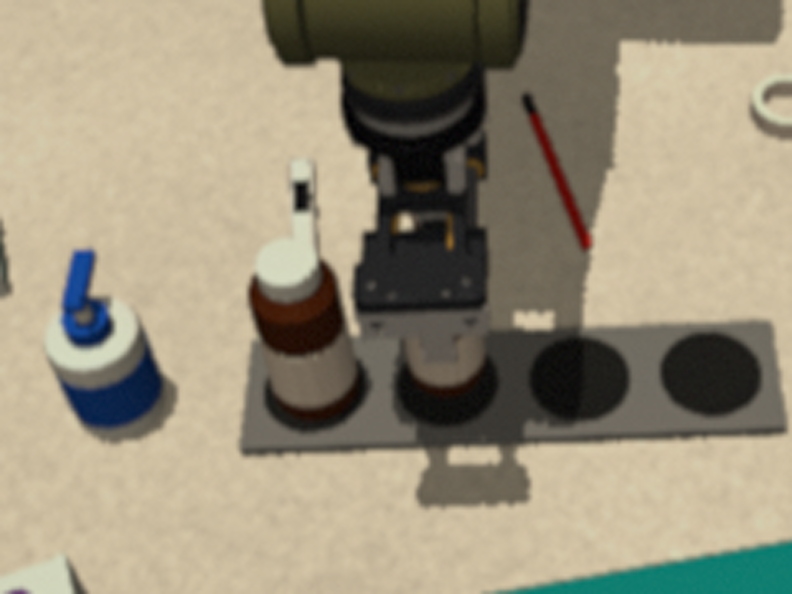

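Bottle 110 hovers above the second disc, base at about (445,385) in the crop, and 130 is still upright beside it. I'll lower and release.

>>> play_rows(deltas=[[[4,0,0,0,0,0,36],[4,0,0,0,0,0,36],[3,0,0,0,0,0,36],[2,0,0,0,0,0,36],[1.5,0,0,0,0,0,36],[1,0,0,0,0,0,36],[0.5,0,0,0,0,0,36],[0,0,0,0,0,0,36]]])

```text
time_s: 16.4
ee_pos: [0.6183, -0.0966, 0.0585]
eef_rot: [1.3, 1.571, -0.416]
force: [-0.3, -0.3, 0.6]
grip_width: 0.0474
```

>>> play_rows(deltas=[[[0,0,0,0,0,0,50],[0,0,0,0,0,0,54],[0,0,0,0,0,0,60],[0,0,0,0,0,0,70],[0,0,0,0,0,0,94],[0,0,0,0,0,0,94],[0,0,0,0,0,0,94]]])

```text
time_s: 17.1
ee_pos: [0.6182, -0.0966, 0.0582]
eef_rot: [1.376, 1.571, -0.34]
force: [0.5, 1.3, -0.2]
grip_width: 0.0885
```

>>> play_rows(deltas=[[[-5,0,0,0,0,0,94],[-10,0,0,0,0,0,94],[-18,0,0,0,0,0,94],[-20,0,0,0,0,0,94],[-20,0,0,0,0,0,94],[-20,0,0,0,0,0,94],[-18,0,0,0,0,0,94],[-12,0,0,0,0,0,94],[-5,0,0,0,0,0,94],[0,0,0,0,0,0,94]]])

```text
time_s: 18.1
ee_pos: [0.6184, -0.0966, 0.1867]
eef_rot: [1.51, 1.57, -0.205]
force: [0.7, -0.4, 0.3]
grip_width: 0.0941
```

```bash
python3 - <<'E'
from h import *
go(*B['90'],.184,-.145)
c=viewer.camera('scene');crop(c,100,130,240,180,3.3,'pics/s7.png')
E
```

```text
t 18.1 pos [ 0.6184 -0.0966  0.1867] shift mm [   2.6 -149.8    8.4] q [-0.21  0.48  1.31  0.    1.35 -0.07] width 94.1
R [[0.001, 0.99, -0.144], [-0.0, -0.144, -0.99], [-1.0, 0.001, 0.0]]
turn about tool x 0.0 heading -0.145
rotvec tool [ 0.      0.     -0.0008] shift after turn [   2.7 -149.8    8.4]
rotvec tool [-3.1416e+00  1.3000e-03  1.0000e-04] shift after turn [  2.7 149.8  -8.4]
```

View pics/s7.png

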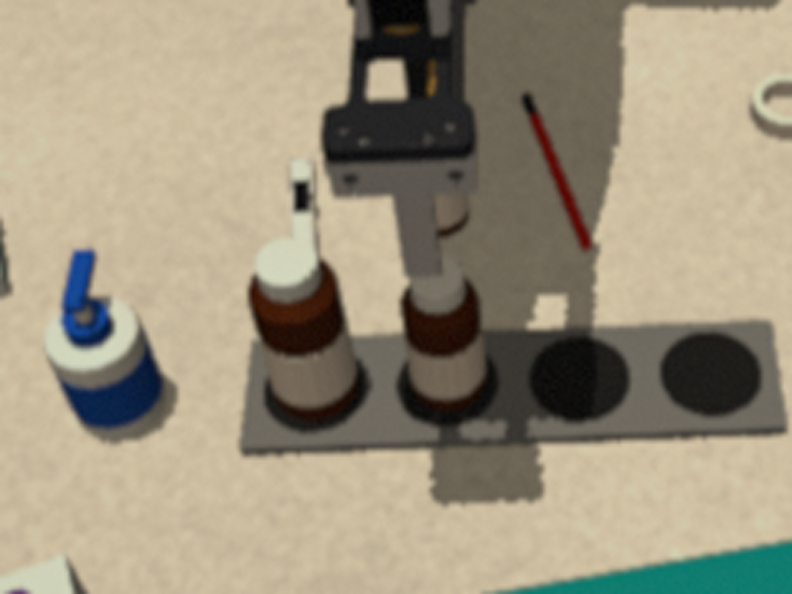

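130 and 110 both stand centred on their discs, with bases at about (315,385) and (445,385). Next is 90.

>>> play_rows(deltas=[[[0,-7,0,0,0,0,94],[0,-15,1,0,0,0,94],[0,-22,1.4,0,0,0,94],[0,-26,2,0,0,0,94],[0,-26,2,0,0,0,94],[0,-24,1,0,0,0,94],[0,-17,1,0,0,0,94],[0,-9,0,0,0,0,94],[0,-3.8,0,0,0,0,94],[0,0,0,0,0,0,94]]])

```text
time_s: 19.15
ee_pos: [0.4688, -0.0832, 0.1862]
eef_rot: [1.492, 1.571, -0.224]
force: [-0.3, 0.8, 0.6]
grip_width: 0.0938
```

```bash
python3 - <<'E'
from h import *
go(*B['90'],.030,-.145)
c=viewer.camera('wrist');cv2.imwrite('pics/w8.png',c['img'][:,:,::-1])
E
```

```text
t 19.15 pos [ 0.4688 -0.0832  0.1862] shift mm [1.562e+02 1.000e-01 0.000e+00] q [-0.25  0.15  1.75  0.    1.24 -0.11] width 93.8
R [[0.0, 0.99, -0.145], [-0.0, -0.145, -0.99], [-1.0, 0.0, 0.0]]
turn about tool x -0.0 heading -0.145
rotvec tool [-0.  0. -0.] shift after turn [1.562e+02 1.000e-01 0.000e+00]
rotvec tool [ 3.1416 -0.     -0.    ] shift after turn [ 1.562e+02 -1.000e-01 -0.000e+00]
```

View pics/w8.png

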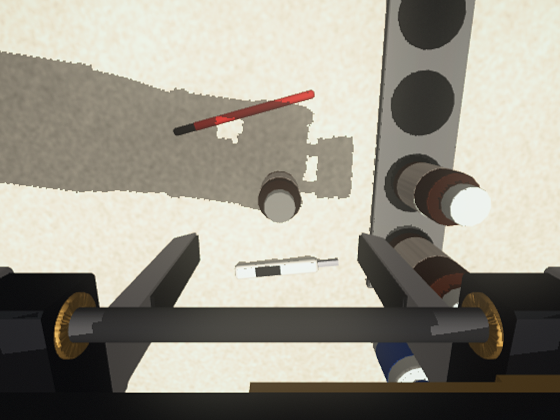

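The 90 cap is at (280,205), centred between the fingers. I'll descend and grip.

>>> play_rows(deltas=[[[8,0,0,0,0,0,94],[16,0,0,0,0,0,94],[22,0,0,0,0,0,94],[24,0,0,0,0,0,94],[24,0,0,0,0,0,94],[22,0,0,0,0,0,94],[18,0,0,0,0,0,94],[12,0,0,0,0,0,94],[7,0,0,0,0,0,94],[3,0,0,0,0,0,80]]])

```text
time_s: 20.2
ee_pos: [0.4688, -0.0832, 0.0297]
eef_rot: [-1.68, 1.57, 2.887]
force: [-0.0, 0.7, 1.5]
grip_width: 0.0889
```

>>> play_rows(deltas=[[[0,0,0,0,0,0,54],[0,0,0,0,0,0,46],[0,0,0,0,0,0,42],[0,0,0,0,0,0,32],[0,0,0,0,0,0,32],[0,0,0,0,0,0,32],[0,0,0,0,0,0,32],[0,0,0,0,0,0,32],[0,0,0,0,0,0,32]]])

```text
time_s: 21.1
ee_pos: [0.4689, -0.0833, 0.0304]
eef_rot: [1.505, 1.571, -0.211]
force: [-1.0, 0.1, 2.5]
grip_width: 0.0413
```

>>> play_rows(deltas=[[[-4,0,0,0,0,0,32],[-8,0,0,0,0,0,32],[-14,0,0,0,0,0,32],[-20,0,0,0,0,0,32],[-25,0,0,0,0,0,32],[-25,0,0,0,0,0,32],[-20,0,0,0,0,0,32],[-10,0,0,0,0,0,32],[-4,0,0,0,0,0,32],[0,0,0,0,0,0,32]]])

```text
time_s: 22.1
ee_pos: [0.4687, -0.0832, 0.1601]
eef_rot: [-1.384, 1.571, -3.1]
force: [-0.1, -1.0, -0.2]
grip_width: 0.0417
```

```bash
python3 - <<'E'
from h import *
go(*D['90'],.160,-.145)
c=viewer.camera('scene');crop(c,100,80,240,180,3.3,'pics/s9.png')
E
```

```text
t 22.1 pos [ 0.4687 -0.0832  0.1601] shift mm [ 1.000e-01  1.499e+02 -9.290e+01] q [-0.25  0.18  1.78 -0.    1.18 -0.11] width 41.7
R [[-0.0, 0.99, -0.144], [-0.0, -0.144, -0.99], [-1.0, -0.0, 0.0]]
turn about tool x 0.0 heading -0.145
rotvec tool [0.     0.     0.0001] shift after turn [ 1.000e-01  1.499e+02 -9.290e+01]
rotvec tool [-3.1416e+00 -2.0000e-04  0.0000e+00] shift after turn [ 1.000e-01 -1.499e+02  9.290e+01]
```

View pics/s9.png

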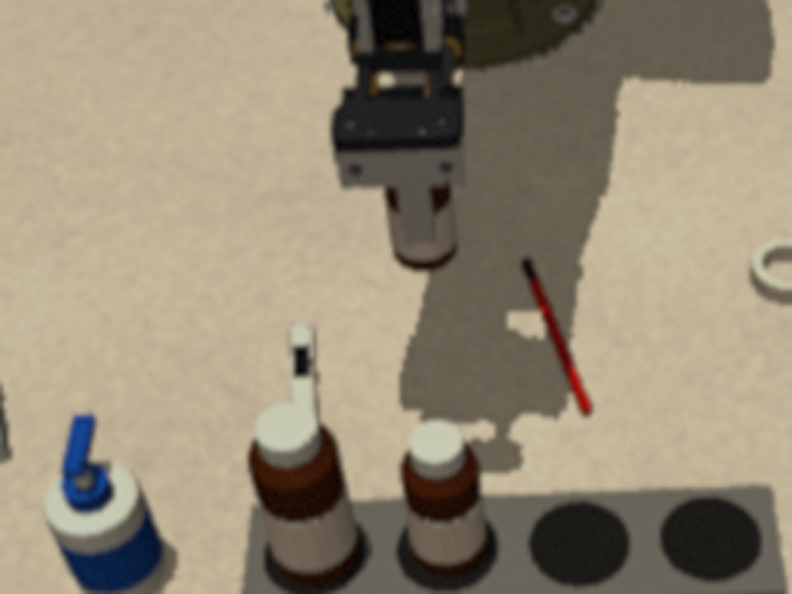

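Bottle 90 is held upright. I'll move sideways along the row first, then forward.

>>> play_rows(deltas=[[[0,0,-7,0,0,0,32],[0,0,-15,0,0,0,32],[0,2,-21,0,0,0,32],[0,8,-21,0,0,0,32],[0,15,-15,0,0,0,32],[0,20,-9,0,0,0,32],[0,24,-5,0,0,0,32],[0,25,0,0,0,0,32],[0,24,0,0,0,0,32],[0,17,0,0,0,0,32]]])

```text
time_s: 23.15
ee_pos: [0.6167, -0.0103, 0.1589]
eef_rot: [-1.54, 1.569, 3.027]
force: [-0.2, 0.4, -1.5]
grip_width: 0.0412
```

>>> play_rows(deltas=[[[4,10,0,0,0,0,32],[10,5,0,0,0,0,32],[18,0,0,0,0,0,32],[20,0,0,0,0,0,32],[20,0,0,0,0,0,32],[16,0,0,0,0,0,32],[10,0,0,0,0,0,32],[5,0,0,0,0,0,32],[0,0,0,0,0,0,32]]])

```text
time_s: 24.05
ee_pos: [0.6305, -0.0129, 0.0569]
eef_rot: [-1.551, 1.57, 3.016]
force: [1.1, 0.1, 0.5]
grip_width: 0.0414
```

```bash
python3 - <<'E'
from h import *
go(*D['90'],.042,-.145)
c=viewer.camera('scene');crop(c,120,130,240,180,3.3,'pics/s10.png')
E
```

```text
t 24.05 pos [ 0.6305 -0.0129  0.0569] shift mm [14.9 -0.1  0.1] q [-0.08  0.63  1.41  0.    1.11  0.07] width 41.4
R [[-0.0, 0.99, -0.145], [0.0, -0.145, -0.99], [-1.0, -0.0, 0.0]]
turn about tool x -0.0 heading -0.145
rotvec tool [-0.      0.      0.0005] shift after turn [14.9 -0.1  0.1]
rotvec tool [ 3.1416e+00  7.0000e-04 -0.0000e+00] shift after turn [14.9  0.1 -0.1]
```

View pics/s10.png

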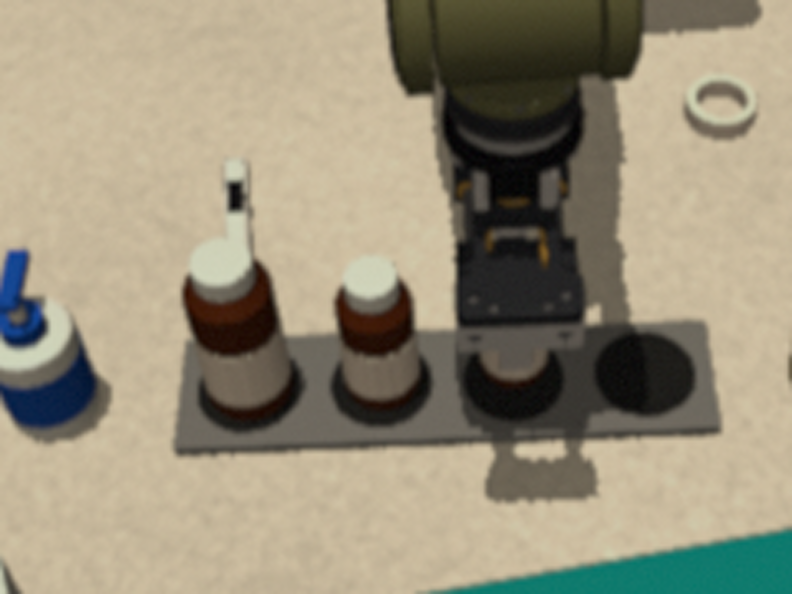

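Bottle 90 is over the third disc. I'll lower and release.

>>> play_rows(deltas=[[[4,0,0,0,0,0,32],[4,0,0,0,0,0,32],[3,0,0,0,0,0,32],[2,0,0,0,0,0,32],[1,0,0,0,0,0,32],[0.7,0,0,0,0,0,32],[0,0,0,0,0,0,32],[0,0,0,0,0,0,32]]])

```text
time_s: 24.9
ee_pos: [0.6307, -0.0129, 0.0426]
eef_rot: [1.639, 1.571, -0.077]
force: [0.3, -0.7, -0.1]
grip_width: 0.0419
```

>>> play_rows(deltas=[[[0,0,0,0,0,0,44],[0,0,0,0,0,0,48],[0,0,0,0,0,0,54],[0,0,0,0,0,0,64],[0,0,0,0,0,0,94],[0,0,0,0,0,0,94],[0,0,0,0,0,0,94]]])

```text
time_s: 25.6
ee_pos: [0.6307, -0.0129, 0.0425]
eef_rot: [1.638, 1.571, -0.077]
force: [0.9, -0.2, 0.2]
grip_width: 0.0827
```

>>> play_rows(deltas=[[[-5,0,0,0,0,0,94],[-10,0,0,0,0,0,94],[-18,0,0,0,0,0,94],[-24,0,0,0,0,0,94],[-24,0,0,0,0,0,94],[-24,0,0,0,0,0,94],[-18,0,0,0,0,0,94],[-12,0,0,0,0,0,94],[-5,0,0,0,0,0,94],[0,0,0,0,0,0,94]]])

```text
time_s: 26.6
ee_pos: [0.6307, -0.0129, 0.1829]
eef_rot: [1.688, 1.57, -0.028]
force: [-0.6, 0.4, 0.2]
grip_width: 0.094
```

```bash
python3 - <<'E'
from h import *
go(.427,.271,.18,-.145)
c=viewer.camera('scene');crop(c,120,130,240,180,3.3,'pics/s11.png')
E
```

```text
t 26.6 pos [ 0.6307 -0.0129  0.1829] shift mm [   2.8 -242.6 -251.5] q [-0.08  0.5   1.3   0.    1.34  0.07] width 94.0
R [[0.001, 0.99, -0.144], [-0.0, -0.144, -0.99], [-1.0, 0.001, -0.0]]
turn about tool x 0.0 heading -0.145
rotvec tool [ 0.     -0.0001 -0.0005] shift after turn [   2.9 -242.6 -251.5]
rotvec tool [-3.1416e+00  9.0000e-04 -1.0000e-04] shift after turn [  2.9 242.6 251.5]
```

View pics/s11.png

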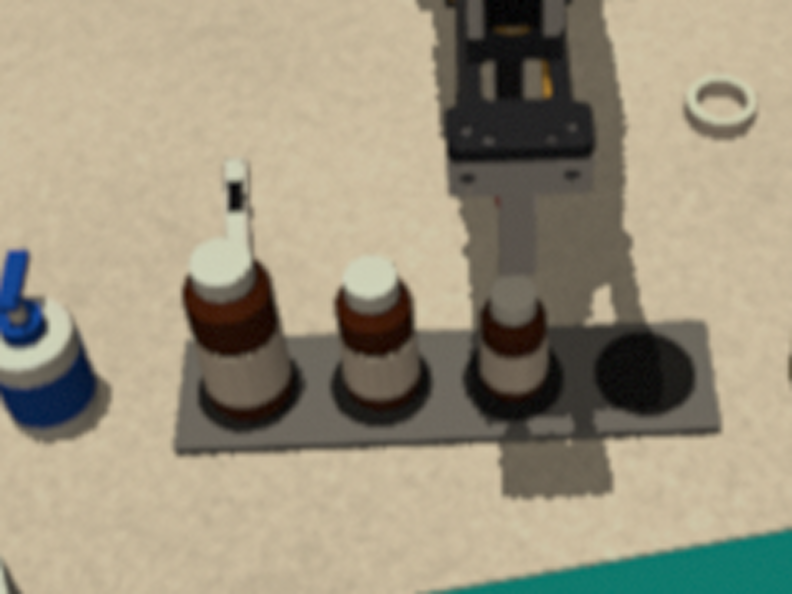

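Three bottles now stand centred on their discs. Last is 70.

>>> play_rows(deltas=[[[0,-8,-8,0,0,0,94],[0,-20,-21,0,0,0,94],[0,-30,-31,0,0,0,94],[0,-34,-35,0,0,0,94],[0,-34,-36,0,0,0,94],[0,-34,-36,0,0,0,94],[0,-32,-33,0,0,0,94],[0,-26,-27,0,0,0,94],[0,-16,-16,0,0,0,94],[0,-8.6,-8.5,0,0,0,94]]])

```text
time_s: 27.65
ee_pos: [0.4251, 0.2724, 0.182]
eef_rot: [-1.052, 1.57, -2.766]
force: [1.2, -0.5, -0.2]
grip_width: 0.0941
```

>>> play_rows(deltas=[[[0,0,0,0,0,0,94]]])

```text
time_s: 27.75
ee_pos: [0.426, 0.2717, 0.1822]
eef_rot: [-1.009, 1.57, -2.723]
force: [-0.4, -0.6, -0.1]
grip_width: 0.0944
```

```bash
python3 - <<'E'
from h import *
go(.427,.271,.015,-.145)
c=viewer.camera('wrist');cv2.imwrite('pics/w12.png',c['img'][:,:,::-1])
for p in((.427,.271,.07),(.4284,.272,.07)): print(proj(c,[p]))
E
```

```text
t 27.75 pos [0.426  0.2717 0.1822] shift mm [167.2   1.2   0.5] q [0.5  0.22 1.68 0.   1.25 0.64] width 94.4
R [[-0.001, 0.99, -0.143], [-0.0, -0.143, -0.99], [-1.0, -0.001, 0.0]]
turn about tool x 0.002 heading -0.143
rotvec tool [0.0018 0.0004 0.0006] shift after turn [167.2   1.1   0.5]
rotvec tool [-3.1398e+00 -9.0000e-04  6.0000e-04] shift after turn [167.2  -1.1  -0.5]
[[279.46741889 204.90359256]]
[[280.80463072 203.66200745]]
```

View pics/w12.png

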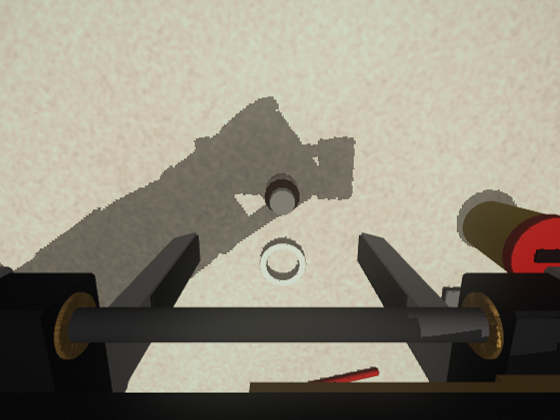

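The 70 cap is at (282,201), about 2 mm off the predicted point. I'll correct for that, then descend and grip.

>>> play_rows(deltas=[[[8,1,-1,0,0,0,94],[16,1,-1,0,0,0,94],[22,0,0,0,0,0,94],[26,0,0,0,0,0,94],[26,0,0,0,0,0,94],[25,0,0,0,0,0,94],[20,0,0,0,0,0,94],[13,0,0,0,0,0,94],[8,0,0,0,0,0,94],[3,0,0,0,0,0,90]]])

```text
time_s: 28.8
ee_pos: [0.4293, 0.2723, 0.015]
eef_rot: [-0.941, 1.57, -2.658]
force: [0.6, 1.1, 0.6]
grip_width: 0.0907
```

>>> play_rows(deltas=[[[0,0,0,0,0,0,54],[0,0,0,0,0,0,42],[0,0,0,0,0,0,36],[0,0,0,0,0,0,26],[0,0,0,0,0,0,26],[0,0,0,0,0,0,26],[0,0,0,0,0,0,26],[0,0,0,0,0,0,26],[0,0,0,0,0,0,26]]])

```text
time_s: 29.7
ee_pos: [0.4292, 0.2727, 0.0156]
eef_rot: [2.508, 1.571, 0.793]
force: [0.2, -0.1, 0.9]
grip_width: 0.0356
```

>>> play_rows(deltas=[[[-4,0,0,0,0,0,26],[-8,0,0,0,0,0,26],[-14,0,0,0,0,0,26],[-20,0,0,0,0,0,26],[-25,0,0,0,0,0,26],[-25,0,0,0,0,0,26],[-20,0,0,0,0,0,26],[-10,0,0,0,0,0,26],[-4,0,0,0,0,0,26],[0,0,0,0,0,0,26]]])

```text
time_s: 30.7
ee_pos: [0.4292, 0.2727, 0.1456]
eef_rot: [2.252, 1.571, 0.537]
force: [-0.5, -0.4, -0.9]
grip_width: 0.0353
```

```bash
python3 - <<'E'
from h import *
go(*D['70'],.145,-.145)
c=viewer.camera('scene');crop(c,220,60,240,180,3.3,'pics/s13.png')
E
```

```text
t 30.7 pos [0.4292 0.2727 0.1456] shift mm [  0.7 240.2 168.5] q [0.49 0.27 1.71 0.   1.17 0.64] width 35.3
R [[0.0, 0.99, -0.144], [0.0, -0.144, -0.99], [-1.0, 0.0, -0.0]]
turn about tool x 0.0 heading -0.145
rotvec tool [ 0.     -0.0001 -0.0001] shift after turn [  0.6 240.2 168.5]
rotvec tool [-3.1416e+00  2.0000e-04 -2.0000e-04] shift after turn [   0.6 -240.2 -168.5]
```

View pics/s13.png

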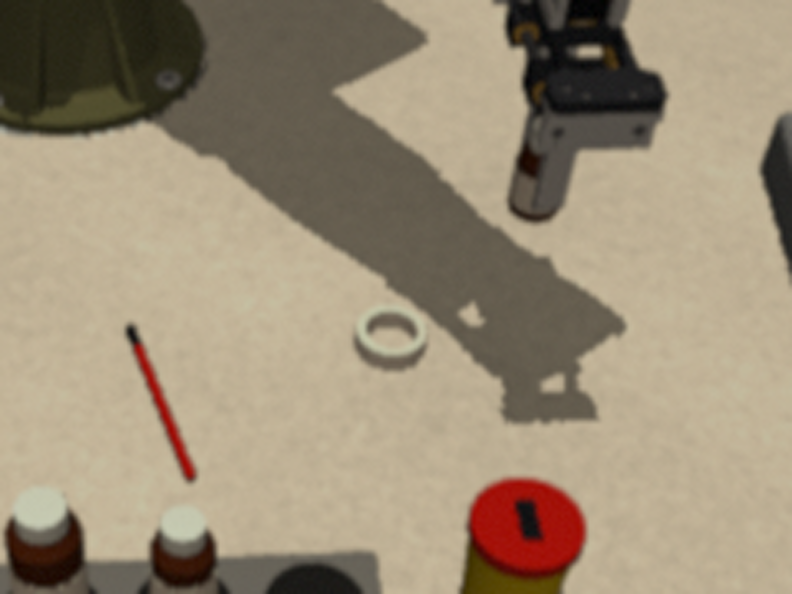

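Bottle 70 is held upright at about (540,180). I'll move along z first, then forward, to stay clear of the bin.

>>> play_rows(deltas=[[[0,0,8,0,0,0,26],[0,0,17,0,0,0,26],[0,0,25,0,0,0,26],[0,4,28,0,0,0,26],[0,10,28,0,0,0,26],[0,18,25,0,0,0,26],[0,25,18,0,0,0,26],[0,28,12.5,0,0,0,26],[0,30,5,0,0,0,26],[0,30,2,0,0,0,26]]])

```text
time_s: 31.75
ee_pos: [0.5487, 0.0829, 0.1452]
eef_rot: [-1.175, 1.57, -2.892]
force: [0.2, -0.1, 0.3]
grip_width: 0.0359
```

>>> play_rows(deltas=[[[0,30,0,0,0,0,26],[0,28,0,0,0,0,26],[0,20,0,0,0,0,26],[0,12,0,0,0,0,26],[5,5,0,0,0,0,26],[12,0,0,0,0,0,26],[20,0,0,0,0,0,26],[20,0,0,0,0,0,26],[20,0,0,0,0,0,26],[14,0,0,0,0,0,26]]])

```text
time_s: 32.75
ee_pos: [0.6408, 0.0711, 0.0523]
eef_rot: [-1.38, 1.568, -3.096]
force: [-0.3, -0.3, -0.1]
grip_width: 0.0356
```

>>> play_rows(deltas=[[[7,0,0,0,0,0,26],[3,0,0,0,0,0,26],[0,0,0,0,0,0,26]]])

```text
time_s: 33.05
ee_pos: [0.6424, 0.0713, 0.0447]
eef_rot: [1.824, 1.571, 0.108]
force: [-1.0, -0.1, 0.1]
grip_width: 0.0356
```

```bash
python3 - <<'E'
from h import *
go(*D['70'],.0275,-.145)
c=viewer.camera('scene');crop(c,170,130,240,180,3.3,'pics/s14.png')
E
```

```text
t 33.05 pos [0.6424 0.0713 0.0447] shift mm [17.2  0.1  0.1] q [0.05 0.67 1.37 0.   1.1  0.2 ] width 35.6
R [[0.0, 0.99, -0.144], [0.0, -0.144, -0.99], [-1.0, 0.0, -0.0]]
turn about tool x 0.0 heading -0.145
rotvec tool [ 0.0001 -0.0001 -0.0002] shift after turn [17.2  0.1  0.1]
rotvec tool [-3.1415e+00  4.0000e-04 -1.0000e-04] shift after turn [17.2 -0.1 -0.1]
```

View pics/s14.png

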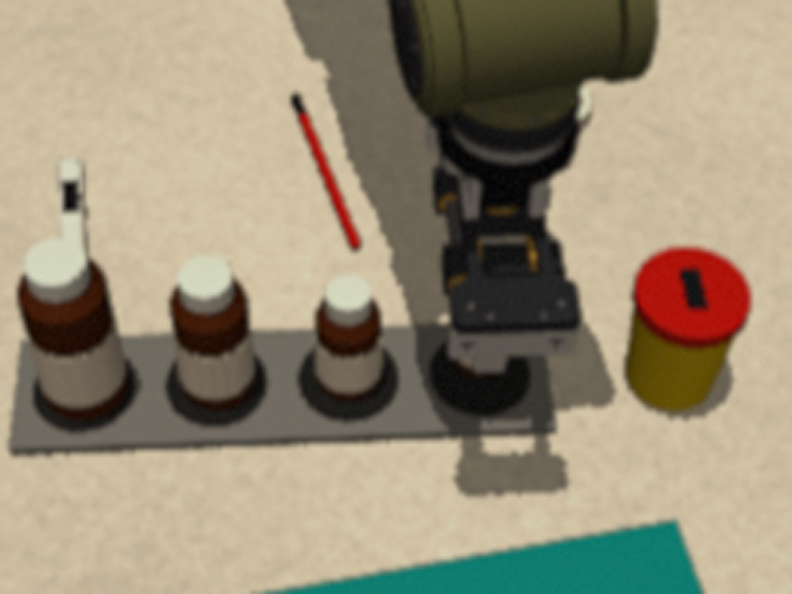

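>>> play_rows(deltas=[[[4,0,0,0,0,0,26],[4,0,0,0,0,0,26],[4,0,0,0,0,0,26],[2.5,0,0,0,0,0,26],[1.5,0,0,0,0,0,26],[0.8,0,0,0,0,0,26],[0,0,0,0,0,0,26],[0,0,0,0,0,0,26]]])

```text
time_s: 33.9
ee_pos: [0.6424, 0.0713, 0.0278]
eef_rot: [1.719, 1.571, 0.003]
force: [0.2, -0.7, 0.1]
grip_width: 0.0357
```

>>> play_rows(deltas=[[[0,0,0,0,0,0,38],[0,0,0,0,0,0,42],[0,0,0,0,0,0,50],[0,0,0,0,0,0,60],[0,0,0,0,0,0,84],[0,0,0,0,0,0,84],[0,0,0,0,0,0,84]]])

```text
time_s: 34.6
ee_pos: [0.6424, 0.0713, 0.0278]
eef_rot: [1.766, 1.571, 0.051]
force: [0.1, 0.2, -0.3]
grip_width: 0.0782
```

>>> play_rows(deltas=[[[-5,0,0,0,0,0,84],[-10,0,0,0,0,0,84],[-18,0,0,0,0,0,84],[-24,0,0,0,0,0,84],[-28,0,0,0,0,0,84],[-28,0,0,0,0,0,84],[-24,0,0,0,0,0,84],[-18,0,0,0,0,0,84],[-12,0,0,0,0,0,84],[-6,0,0,0,0,0,84]]])

```text
time_s: 35.6
ee_pos: [0.6425, 0.0713, 0.2023]
eef_rot: [1.764, 1.569, 0.048]
force: [-0.4, -0.3, -0.7]
grip_width: 0.0838
```

>>> play_rows(deltas=[[[0,-8,-8,0,0,0,84],[0,-18,-16,0,0,0,84],[0,-26,-20,0,0,0,84],[0,-30,-20,0,0,0,84],[0,-30,-20,0,0,0,84],[0,-30,-20,0,0,0,84],[0,-26,-16,0,0,0,84],[0,-18,-10,0,0,0,84],[0,-8,-5,0,0,0,84],[0,0,0,0,0,0,84]]])

```text
time_s: 36.6
ee_pos: [0.4691, 0.2335, 0.2004]
eef_rot: [-1.103, 1.57, -2.818]
force: [-0.1, -0.3, -0.4]
grip_width: 0.084
```

```bash
python3 - <<'E'
from h import *
c=viewer.camera('scene');crop(c,120,130,280,180,2.8,'pics/s15.png')
c=viewer.camera('top');crop(c,170,130,270,120,2.9,'pics/t15.png')
for k in D: print(k,((proj(c,[(*D[k],.012+int(k)/1000)])-[170,130])*2.9).round(1))
print(ctrl.get_obs()['time_s'])
E
```

```text
70 [[250.1 109.2]]
90 [[357.7 120.4]]
110 [[469.4 132. ]]
130 [[585.7 144.7]]
36.7
```

View pics/s15.png

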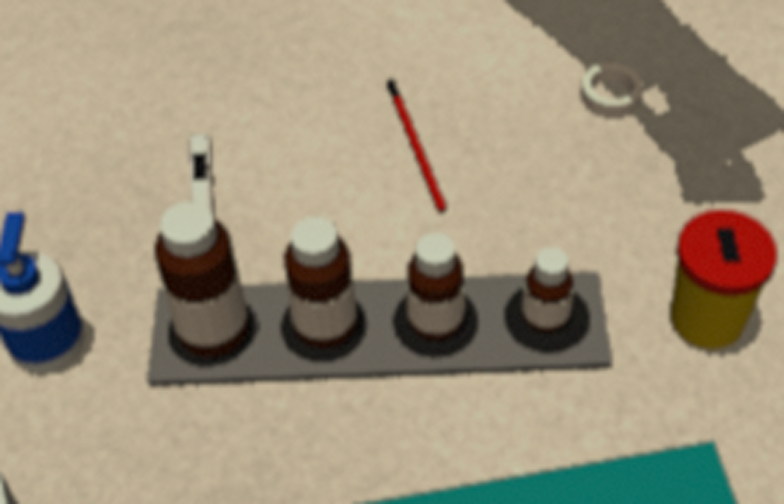

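View pics/t15.png

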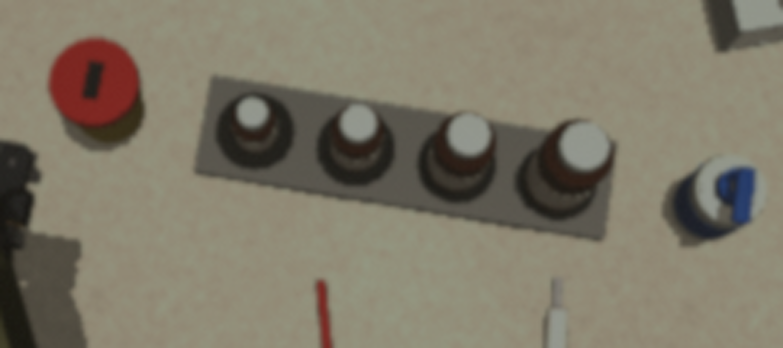

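All four caps lie within about 4 crop pixels (about 3 mm) of the predicted centred positions: 70 at (253,112), 90 at (358,123), 110 at (469,134), 130 at (584,146). All are upright, and the arm is clear.

```bash
python3 -c "
from station import hand_in
print(hand_in())"
```

```text
the job is handed in; nothing more can be done
None
```

All four bottles are standing on their discs in the order 130, 110, 90, 70 mm counted from the pump bottle. The job was handed in at about 37 s of the allowed 120 s.

**Last checks:** In the final top and scene pictures all four bottles are upright. Each cap is within about 3 mm of where it would be if the bottle were centred on its disc, against the allowed 14 mm. The gripper is open and well clear of everything.

**Forces:** The measured force at the end of each move stayed under about 3 N.

None of the checks failed. The only disagreements were 2–3 mm differences between the camera positions and the gripper or wrist-camera readings when picking up the 130 and 70 mm bottles.

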